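# Set out the reagent bottles by size for the testing round

## Task

Set the four white reagent bottles out for the next testing round: one upright on the middle of each black pad of the row, in order of size, the largest on the pad nearest the tube rack and the smallest on the pad farthest from it. Leave the tube rack and the hand-gel pump bottle standing where they are, and do not knock any bottle over.

Things in the scene. Friction and masses are not known exactly. Their poses are not given: they have to be found in the camera images.
- bottle_a: smallest of four alike white round reagent bottles with blue screw caps; 34 mm diameter, 66 mm tall to the top of the cap; straight side from the base up to 46 mm, then a sloping shoulder and a 22 mm wide, 16 mm high cap. Origin: centre of its underside; z up along the bottle. Stands loose on the table at the start.
- bottle_b: second smallest of four alike white round reagent bottles with blue screw caps; 42 mm diameter, 84 mm tall to the top of the cap; straight side from the base up to 60 mm, then a sloping shoulder and a 25 mm wide, 16 mm high cap. Origin: centre of its underside; z up along the bottle. Stands loose on the table at the start.
- bottle_c: second largest of four alike white round reagent bottles with blue screw caps; 51 mm diameter, 104 mm tall to the top of the cap; straight side from the base up to 76 mm, then a sloping shoulder and a 29 mm wide, 16 mm high cap. Origin: centre of its underside; z up along the bottle. Stands loose on the table at the start.
- bottle_d: largest of four alike white round reagent bottles with blue screw caps; 60 mm diameter, 126 mm tall to the top of the cap; straight side from the base up to 94 mm, then a sloping shoulder and a 33 mm wide, 16 mm high cap. Origin: centre of its underside; z up along the bottle. Stands loose on the table at the start.
- pad1: one of four alike black round rubber pads, 70 mm diameter, 3 mm thick, fixed in one straight row 88 mm apart on a white strip (90 x 360 mm, 6 mm thick) lying on the table. Origin: centre of the pad's underside; its top is 3 mm above the origin. The pad numbers say nothing about the order along the row, which changes from start to start. The pads' y axis lies along the row, x across it.
- pad2: one of four alike black round rubber pads, 70 mm diameter, 3 mm thick, fixed in one straight row 88 mm apart on a white strip (90 x 360 mm, 6 mm thick) lying on the table. Origin: centre of the pad's underside; its top is 3 mm above the origin. The pad numbers say nothing about the order along the row, which changes from start to start. The pads' y axis lies along the row, x across it.
- pad3: one of four alike black round rubber pads, 70 mm diameter, 3 mm thick, fixed in one straight row 88 mm apart on a white strip (90 x 360 mm, 6 mm thick) lying on the table. Origin: centre of the pad's underside; its top is 3 mm above the origin. The pad numbers say nothing about the order along the row, which changes from start to start. The pads' y axis lies along the row, x across it.
- pad4: one of four alike black round rubber pads, 70 mm diameter, 3 mm thick, fixed in one straight row 88 mm apart on a white strip (90 x 360 mm, 6 mm thick) lying on the table. Origin: centre of the pad's underside; its top is 3 mm above the origin. The pad numbers say nothing about the order along the row, which changes from start to start. The pads' y axis lies along the row, x across it.
- rack: tube rack: white block 70 x 80 mm, 45 mm high, with eight clear blue-capped tubes up to 95 mm high. Loose; stands just beyond one end of the row of pads (either end), in line with it, its centre 113 mm from the centre of the nearest pad; an open clear swab cup (64 mm wide, swabs up to 140 mm) stands beyond the other end, not listed. Origin: centre of its underside; y axis along the row.
- pump: hand-gel pump bottle: clear, grey label, 48 mm diameter, 144 mm tall with a nozzle reaching 32 mm out from its axis at the top. Loose, stands among the reagent bottles, all on the robot's side of the strip; neighbours' centres at least 110 mm apart. Two white test cassettes 6 mm thick lie flat between them. Origin: centre of its underside; the nozzle points along its x axis.
Not all that is in view belongs to the job. What is shaped like the pump but purple is not meant.

How it is judged (in metres and radians):
At the end, for the whole second after the job is handed in: Each bottle stands at rest, upright (within 0.1 rad), on a pad and within 14 mm of the pad's centre; counted from the tube rack the order along the row is largest, second largest, second smallest, smallest; the rack and the pump bottle stand upright within 20 mm of where they were (((horizontal distance between bottle_d and pad1 below 0.014 m and z of bottle_d in the frame of pad1 below 0.007 m) or (horizontal distance between bottle_d and pad2 below 0.014 m and z of bottle_d in the frame of pad2 below 0.007 m) or (horizontal distance between bottle_d and pad3 below 0.014 m and z of bottle_d in the frame of pad3 below 0.007 m) or (horizontal distance between bottle_d and pad4 below 0.014 m and z of bottle_d in the frame of pad4 below 0.007 m)) and horizontal distance between bottle_d and rack below 0.157 m and angle between each of bottle_d, bottle_c, bottle_b, bottle_a, rack, pump's own z axis and vertical below 0.1 rad and linear speed of each of bottle_d, bottle_c, bottle_b, bottle_a below 0.02 m/s and angular speed of each of bottle_d, bottle_c, bottle_b, bottle_a below 0.2 rad/s and ((horizontal distance between bottle_c and pad1 below 0.014 m and z of bottle_c in the frame of pad1 below 0.007 m) or (horizontal distance between bottle_c and pad2 below 0.014 m and z of bottle_c in the frame of pad2 below 0.007 m) or (horizontal distance between bottle_c and pad3 below 0.014 m and z of bottle_c in the frame of pad3 below 0.007 m) or (horizontal distance between bottle_c and pad4 below 0.014 m and z of bottle_c in the frame of pad4 below 0.007 m)) and horizontal distance between bottle_c and rack between 0.157 and 0.245 m and ((horizontal distance between bottle_b and pad1 below 0.014 m and z of bottle_b in the frame of pad1 below 0.007 m) or (horizontal distance between bottle_b and pad2 below 0.014 m and z of bottle_b in the frame of pad2 below 0.007 m) or (horizontal distance between bottle_b and pad3 below 0.014 m and z of bottle_b in the frame of pad3 below 0.007 m) or (horizontal distance between bottle_b and pad4 below 0.014 m and z of bottle_b in the frame of pad4 below 0.007 m)) and horizontal distance between bottle_b and rack between 0.245 and 0.333 m and ((horizontal distance between bottle_a and pad1 below 0.014 m and z of bottle_a in the frame of pad1 below 0.007 m) or (horizontal distance between bottle_a and pad2 below 0.014 m and z of bottle_a in the frame of pad2 below 0.007 m) or (horizontal distance between bottle_a and pad3 below 0.014 m and z of bottle_a in the frame of pad3 below 0.007 m) or (horizontal distance between bottle_a and pad4 below 0.014 m and z of bottle_a in the frame of pad4 below 0.007 m)) and horizontal distance between bottle_a and rack above 0.333 m and distance of each of rack, pump from where it was at the start of the episode below 0.02 m); the robot touches nothing.
It fails at once if the tube rack is pushed more than 20 mm or knocked over (distance of rack from where it was at the start of the episode above 0.02 m or angle between rack's own z axis and vertical above 0.4 rad).
It fails at once if the pump bottle is pushed more than 20 mm or knocked over (distance of pump from where it was at the start of the episode above 0.02 m or angle between pump's own z axis and vertical above 0.4 rad).
It fails at once if a reagent bottle is knocked over (angle between any of bottle_a, bottle_b, bottle_c, bottle_d's own z axis and vertical above 1 rad).
It also fails if it takes over 106 s, if anything falls off the work surface, if the arm or the gripper's body presses on something with over 40 N, if the wrist force passes 120 N, or if a joint passes its speed limit or range.

## Robot

A 6-joint arm with a two-finger parallel gripper is mounted at the origin on the work surface. World frame = base frame: x ahead of the robot, y to its left, z up, the work surface at z = 0. Lengths are in m, angles in degrees, forces in N, time in s.
With the tool pointing down it reaches from about 0.25 to 0.725 m from the base axis. Payload 9.7 kg.
Tool frame: the origin (TCP) lies midway between the tips of the shut fingers; the grasp point (between the pads) lies 19 mm behind it; z points along the fingers, y is the line along which they close (so a half turn about z gives the same grasp; the last joint's range is limited). The gripper opens to 85 mm and grips with 20 to 120 N. Pads are 22 mm wide; open, the fingers measure 114 mm over their backs; the gripper's body (76 mm by 85 mm) begins 54 mm behind the grasp point. The pads swing forward as they close: fully open they stand 13 mm farther back than shut.
Start: joints at [0, 4.979, 10.078, 95.1, 0, 90], TCP at [0.55, -0, 0.231] pointing down, gripper open.
Joint ranges: [-179.16, 179.16], [-48.56, 103.87], [-65.8, 70.77], [-126.05, 130.52], [-82.76, 87.17], [-180, 180]. Speed limits (degrees/s): [127.2, 127.2, 147.25, 180, 180, 180].

## Interface

Orientations are given as [roll, pitch, yaw] about the fixed x, y, z axes, in that order (R = Rz(yaw) Ry(pitch) Rx(roll)).
In Python, from workcell import * gives the robot as it stands.
- The arm moves only by the tool servo_tool, never from a script. Its argument "moves" is a list of rows, each a list of 4 numbers: the shift along the world's x, y, z in normalised numbers (1 is 30 cm), then the turn about the world's z in normalised numbers (1 is 2 rad). A call has 1 to 20 rows; each row is the pose to reach, as a shift and turn from the pose commanded when the call began; what a row does not reach only later rows make up. A row lasts 1/12 s, in which the tool goes at most 41.7 mm and 7.16 degrees, less where a joint would pass 70% of its speed; a pose out of reach is approached as far as the arm can. A call with a gripper value outside its range is refused whole. "claw" is the closure, from 0 (fully open) to 1 (shut), set as the call begins (left out, the last holds). The fingers move at their own pace and stop on an object; "force" is the grip in N (left out, the last holds). Time passes only in rows, so rows that repeat a pose let the fingers close. It gives the time, the measured TCP pose, the force, the opening and the grip force at its end, in the units of the state.
- get_obs(): the state, without advancing time (a new reading comes with each control period).
- camera(name): name is "scene" or "side" or "wrist"; returns the picture (384x512x3 uint8, red, green, blue); there is no depth.
- get_calibration(name): a dict with "fx", "fy", "cx", "cy" (pixels), "rvec" (rotation vector, rad) and "tvec" (3), from world to camera coordinates, as OpenCV has them; the wrist camera has in their place "tool_from_camera" (4x4, takes a point from camera to tool coordinates, whose origin is the TCP and whose axes are the flange's). Camera axes: x right, y down, z forward; pixel columns grow to the right and rows downward; lengths in m; the calibration is good to about 2 mm. The wrist camera is an equidistant fisheye: a pixel r from the principal point sees the ray r / f radians off the axis. A picture is of the moment at which its call begins: read the wrist's pose just before it. get_calibration takes no time and is no camera call.
- job_done(): hands the job in; it is judged then, once.
The state is a dict: "time": time; "q": joint angles; "qd": joint speeds; "joint_efforts": joint torques, N m; "ee_pos": TCP position; "tcp_rot": TCP orientation; "wrist_force": force on the tool from outside, world axes, zero at the start; "torque": the same for the moment, N m; "opening": finger opening in m; "grasp_force": force on a finger pad.
Only numpy, scipy, OpenCV 4.12 (cv2) and the standard library are available. Lean on these libraries where they do the work, as an engineer would, in place of code of your own. Each camera call takes 0.05 s, during which the arm holds its last target. There are 200 camera calls.

## Working session

There is one attempt and no reset: what is moved stays moved. The work goes in short steps, Python scripts to look and compute and a tool call to move; the robot and the scene stay as the last step left them, time stands still between calls to the robot, and variables do not carry over. Pictures are saved under pics/ and viewed, at most 14 in all, crops included, and the job is handed in when it is done.

Besides the shell and the picture viewer there is one more tool, called after "Call:" as name([rows], argument=value, ...), one row to a line, values as JSON. servo_tool: Moves the arm, as the interface text tells. Its arguments: {"type":"object","properties":{"moves":{"type":"array","items":{"type":"array","items":{"type":"number"}}},"claw":{"type":"number"},"force":{"type":"number"}},"required":["moves"]}

```bash
mkdir -p pics; python3 - <<'E'
from workcell import *
import cv2
for n in ("scene","side","wrist"):
    cv2.imwrite(f"pics/{n}0.png",cv2.resize(camera(n)[:,:,::-1],(800,600),interpolation=cv2.INTER_CUBIC))
    print(n,get_calibration(n))
print(get_obs())
E
```

```text
scene {'fx': 358.95024867767063, 'fy': 358.95024867767063, 'cx': 254.8879382990018, 'cy': 189.86274780656063, 'rvec': array([ 0.56537895,  2.49448427, -1.39678998]), 'tvec': array([ 0.4645595 , -0.05410282,  1.15806545])}
side {'fx': 498.4622303837683, 'fy': 498.4622303837683, 'cx': 258.6197740860022, 'cy': 194.75700860770644, 'rvec': array([ 0.63691209, -2.4668005 ,  1.36460048]), 'tvec': array([0.46792222, 0.16156022, 0.85990996])}
wrist {'fx': 297.3186396354542, 'fy': 297.3186396354542, 'cx': 254.791818005758, 'cy': 191.13230111614496, 'tool_from_camera': array([[ 6.39120007e-04, -9.52882489e-01, -3.03339009e-01,
         7.85041724e-02],
       [ 9.99999783e-01,  5.61274780e-04,  3.43809916e-04,
        -1.00796122e-03],
       [-1.57353913e-04, -3.03339163e-01,  9.52882641e-01,
        -1.41969799e-01],
       [ 0.00000000e+00,  0.00000000e+00,  0.00000000e+00,
         1.00000000e+00]])}
{'time': 0.15, 'q': array([ 8.10504303e-04,  5.00324828e+00,  1.00446016e+01,  9.50979912e+01,
       -5.12458923e-04,  9.00018032e+01]), 'qd': array([-0.04824948, -0.03822094,  0.10833443,  0.01813727, -0.03116306,
        0.10799322]), 'joint_efforts': array([-3.04631758e-03, -5.20762289e+01,  4.65044117e+01,  1.38444663e-02,
       -2.16874664e-04, -1.82086734e-05]), 'ee_pos': array([5.49834245e-01, 5.22887081e-06, 2.30749282e-01]), 'tcp_rot': array([-1.79943362e+02,  5.14241167e-04,  8.99990078e+01]), 'wrist_force': array([0.24217784, 0.25555344, 0.4313548 ]), 'torque': array([-0.00745547,  0.00540979,  0.0250421 ]), 'grasp_force': 0.0, 'opening': 0.08569549252511721}
```

View pics/scene0.png

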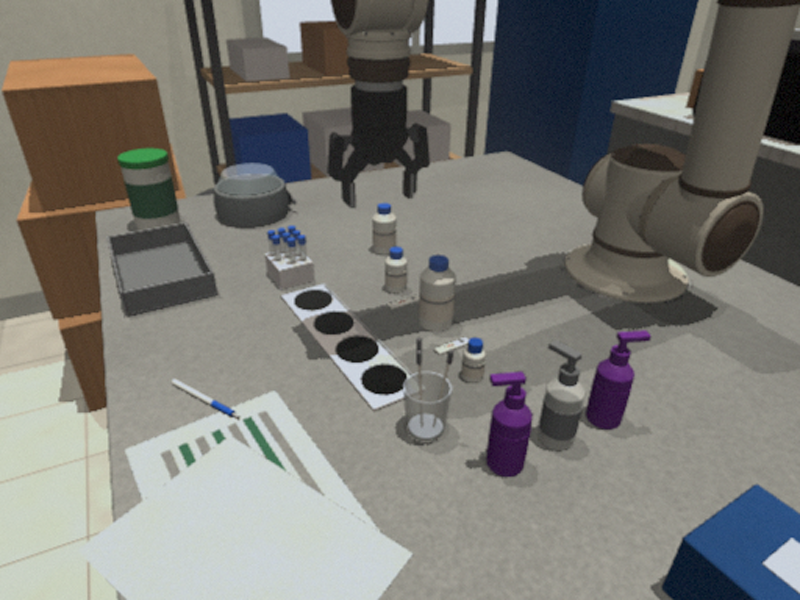

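View pics/side0.png

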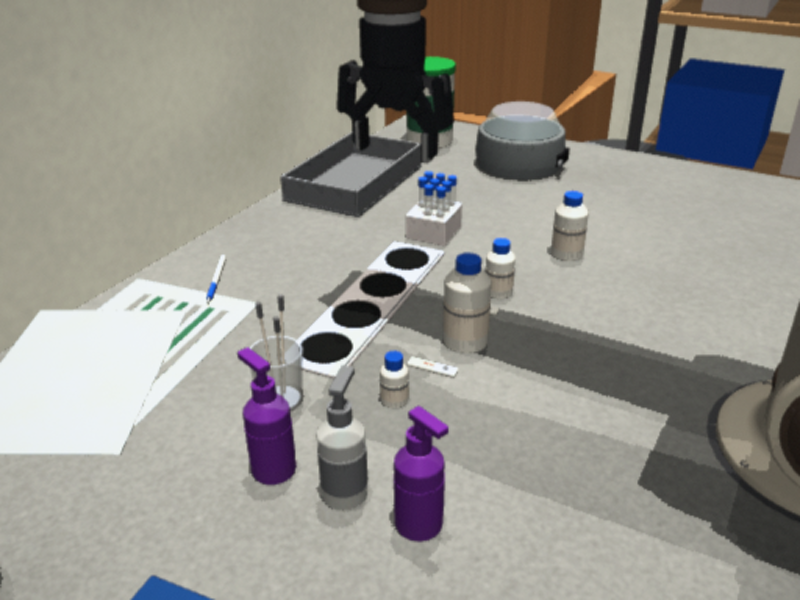

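View pics/wrist0.png

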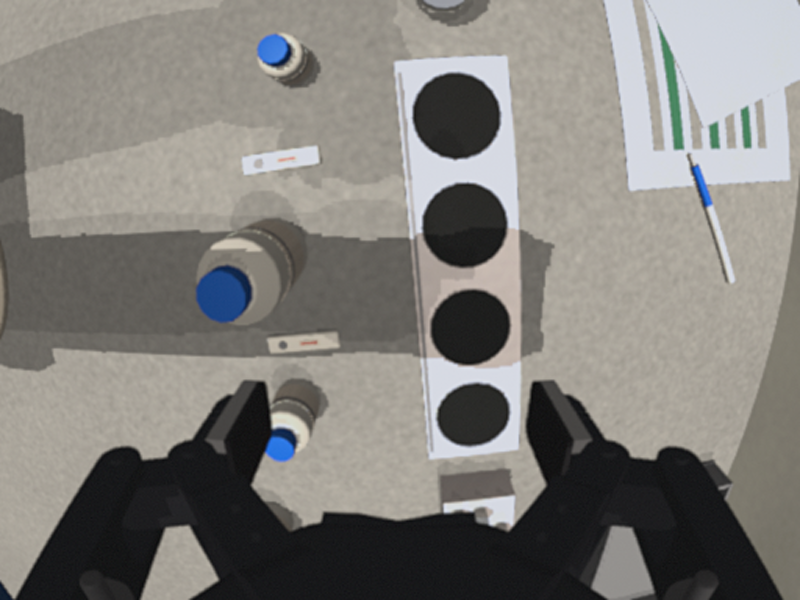

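Scene view: the rack is at the far end (290,265), the pads run from (313,299) to (384,379), and the cup is at the near end. Caps are at (384,207), (396,251), (438,262) and (475,343), and the pump with the grey label is at (563,410) between two purple ones. The side and wrist views agree. Next I'll triangulate.

```bash
cat > h.py <<'E'
from workcell import *
import numpy as np, cv2
from scipy.spatial.transform import Rotation as R
def ray(name,uv,obs=None,s=1.5625):
    """origin, direction in world for a pixel of the s-times enlarged picture"""
    c=get_calibration(name); u=(np.array(uv,float)+.5)/s-.5
    d=np.array([(u[0]-c['cx'])/c['fx'],(u[1]-c['cy'])/c['fy']])
    if name!='wrist':
        M=cv2.Rodrigues(c['rvec'])[0]; v=M.T@np.array([*d,1]); return -M.T@c['tvec'],v/np.linalg.norm(v)
    th=np.linalg.norm(d); v=np.array([*(np.sin(th)*d/max(th,1e-9)),np.cos(th)])
    T=c['tool_from_camera']; W=R.from_euler('xyz',obs[1],degrees=True).as_matrix()
    return W@T[:3,3]+obs[0], W@T[:3,:3]@v
def tri(rays):
    A=sum(np.eye(3)-np.outer(d,d) for o,d in rays); b=sum((np.eye(3)-np.outer(d,d))@o for o,d in rays)
    p=np.linalg.solve(A,b); return p,max(np.linalg.norm((np.eye(3)-np.outer(d,d))@(p-o)) for o,d in rays)
def atz(r,z): o,d=r; return o+d*(z-o[2])/d[2]
E
python3 - <<'E'
from h import *
np.set_printoptions(precision=4,suppress=True)
W=([.549834,0,.230749],[-179.943,0,90])
P={'pad1':((313,299),(407,258.5),(473,414)),'pad2':((334,322),(383,285),(470,327)),'pad3':((357,348.5),(357,314),(465,224)),'pad4':((384,379.5),(326,347),(457,115)),
'capX':((384,207),(573,196),None),'capY':((396,251),(501,244),(281,444)),'capD':((438,262),(468,260),(223,294)),'capZ':((475,343),(393,356),(274,50)),
'pumpbase':((560,438),(342,495),None),'pumptop':((568,368),(340,402),None),'purp1':((507,462),(272,470),None),'purp2':((607,418),(418,525),None),'nozzletip':((552,348),(347,373),None),'cup':((425,430),(285,398),None),'rack':((290,255),(437,205),None)}
for k,v in P.items():
    rs=[ray(n,u,W) for n,u in zip(('scene','side','wrist'),v) if u is not None]
    p,e=tri(rs[:2]); print(k,p,round(e,4),*( (tri(rs) if len(rs)>2 else '')))
E
```

```text
pad1 [ 0.6179 -0.1547  0.0064] 0.0006 [ 0.6177 -0.1514  0.0076] 0.0019306349176884498
pad2 [ 0.6093 -0.0657  0.0066] 0.0005 [ 0.6093 -0.0637  0.0076] 0.0012884574834140486
pad3 [0.6014 0.02   0.0054] 0.0011 [0.6013 0.0233 0.0073] 0.0023805555100801577
pad4 [0.5939 0.1089 0.0055] 0.0017 [0.5938 0.1106 0.0067] 0.0022063758942440035
capX [ 0.4062 -0.3004  0.0995] 0.0018
capY [ 0.4554 -0.1387  0.0793] 0.001 [ 0.4559 -0.1362  0.0797] 0.002275688244082783
capD [ 0.4446 -0.0016  0.1208] 0.0024 [0.4446 0.0005 0.1216] 0.0028226952743224173
capZ [0.4656 0.1534 0.0633] 0.0018 [0.4657 0.1539 0.0636] 0.0018567228381789602
pumpbase [0.4317 0.3191 0.0048] 0.0009
pumptop [0.4341 0.3092 0.1182] 0.0018
purp1 [0.519  0.3224 0.0028] 0.0004
purp2 [0.345  0.3152 0.0025] 0.0011
nozzletip [0.4414 0.2839 0.1339] 0.0016
cup [ 0.5825  0.2175 -0.0024] 0.0048
rack [ 0.6245 -0.2688  0.0486] 0.0027
```

```bash
python3 - <<'E'
from h import *
np.set_printoptions(precision=4,suppress=True)
W=([.549834,0,.230749],[-179.943,0,90])
P={'pad1':((313,299),(407,258.5),(473,414),.009),'pad2':((334,322),(383,285),(470,327),.009),'pad3':((357,348.5),(357,314),(465,224),.009),'pad4':((384,379.5),(326,347),(457,115),.009),
'capC':((384,207),(573,196),None,.104),'capB':((396,251),(501,244),(281,444),.084),'capD':((438,262),(468,260),(223,294),.126),'capA':((475,343),(393,356),(274,50),.066)}
for k,v in P.items(): print(k,*[atz(ray(n,u,W),v[3])[:2] for n,u in zip(('scene','side','wrist'),v) if u is not None])
E
```

```text
pad1 [ 0.6193 -0.1494] [ 0.616  -0.1518] [ 0.6175 -0.1485]
pad2 [ 0.6106 -0.0616] [ 0.6075 -0.0631] [ 0.6093 -0.0621]
pad3 [0.6036 0.0262] [0.599  0.0229] [0.6015 0.0251]
pad4 [0.5963 0.1153] [0.592  0.1102] [0.5937 0.1113]
capC [ 0.4124 -0.286 ] [ 0.4044 -0.2947]
capB [ 0.4602 -0.1281] [ 0.4526 -0.1324] [ 0.4584 -0.1309]
capD [0.4517 0.0116] [0.4422 0.0026] [0.4465 0.0029]
capA [0.4689 0.1591] [0.4646 0.1539] [0.4664 0.1535]
```

Careful with the scale: shifts go in shares of 30 cm and turns go in shares of 2 rad. That gives: -17.2 cm is -0.5733, -16 cm is -0.5333.

Call:
servo_tool([
  [-0.1167,0.0033,0,0],
  [-0.2333,0.0067,0,0],
  [-0.3433,0.01,0,0],
  [-0.3433,0.01,0,0],
  [-0.3433,0.01,-0.1,0],
  [-0.3433,0.01,-0.2,0],
  [-0.3433,0.01,-0.3,0],
  [-0.3433,0.01,-0.4,0],
  [-0.3433,0.01,-0.4667,0],
  [-0.3433,0.01,-0.5333,0],
  [-0.3433,0.01,-0.5733,0],
  [-0.3433,0.01,-0.5733,0],
  [-0.3433,0.01,-0.5733,0],
], claw=0)

```text
time: 1.23
ee_pos: [0.4469, 0.003, 0.0594]
tcp_rot: [-180.0, 0.0, 90.0]
wrist_force: [-0.1, -0.4, 0.8]
opening: 0.0852
grasp_force: 0.0
```

Call:
servo_tool([
  [0,0,0,0],
  [0,0,0,0],
  [0,0,0,0],
  [0,0,0,0],
  [0,0,0,0],
  [0,0,0,0],
  [0,0,0,0],
  [0,0,0,0],
  [0,0,0,0],
  [0,0,0,0],
], claw=1, force=50)

```text
time: 2.07
ee_pos: [0.4476, 0.003, 0.0611]
tcp_rot: [179.9, -0.0, 90.0]
wrist_force: [-3.4, -0.0, 7.8]
opening: 0.059
grasp_force: 52.3
```

Scaled: 17 cm is 0.5667, 16 cm is 0.5333.

Call:
servo_tool([
  [0,0,0.0333,0],
  [0,0,0.1,0],
  [0,0,0.2,0],
  [0,0,0.3,0],
  [0,0,0.4,0],
  [0.05,-0.0467,0.4,0],
  [0.1333,-0.12,0.4,0],
  [0.2167,-0.1933,0.4,0],
  [0.3,-0.27,0.4,0],
  [0.3833,-0.3433,0.4,0],
  [0.4667,-0.4167,0.4,0],
  [0.5333,-0.4767,0.4,0],
  [0.5667,-0.5067,0.4,0],
  [0.5667,-0.5067,0.4,0],
  [0.5667,-0.5067,0.4,0],
  [0.5667,-0.5067,0.3,0],
  [0.5667,-0.5067,0.2,0],
  [0.5667,-0.5067,0.1333,0],
  [0.5667,-0.5067,0.0833,0],
  [0.5667,-0.5067,0.0833,0],
])

```text
time: 3.73
ee_pos: [0.6148, -0.1478, 0.0813]
tcp_rot: [-179.7, -0.1, 90.0]
wrist_force: [-0.5, -0.4, -2.7]
opening: 0.0588
grasp_force: 54.6
```

Call:
servo_tool([
  [0,0,-0.0133,0],
  [0,0,-0.0267,0],
  [0,0,-0.0367,0],
  [0,0,-0.0367,0],
  [0,0,-0.0367,0],
  [0,0,-0.0367,0],
])

```text
time: 4.23
ee_pos: [0.6173, -0.149, 0.0739]
tcp_rot: [180.0, 0.0, 90.0]
wrist_force: [1.1, 0.7, -2.2]
opening: 0.0589
grasp_force: 54.7
```

Scaled: -0.4 cm is -0.0133, -0.3 cm is -0.01.

Call:
servo_tool([
  [0,0,-0.0067,0],
  [0,0,-0.01,0],
  [0,0,-0.0133,0],
  [0,0,-0.0133,0],
  [0,0,-0.0133,0],
])

```text
time: 4.65
ee_pos: [0.6171, -0.1491, 0.0702]
tcp_rot: [179.9, 0.0, 90.0]
wrist_force: [-2.8, 1.4, 6.2]
opening: 0.0592
grasp_force: 55.3
```

```bash
python3 - <<'E'
from h import *
o=get_obs(); print(o['ee_pos'],o['wrist_force'])
a=[cv2.resize(camera(n)[y:y+96,x:x+128,::-1],(400,300),interpolation=cv2.INTER_CUBIC) for n,x,y in (("scene",150,120),("side",200,110))]
cv2.imwrite("pics/p1.png",np.hstack(a))
E
```

```text
[ 0.61714977 -0.14914001  0.07020669] [-2.84843771  1.40803362  6.22364951]
```

View pics/p1.png

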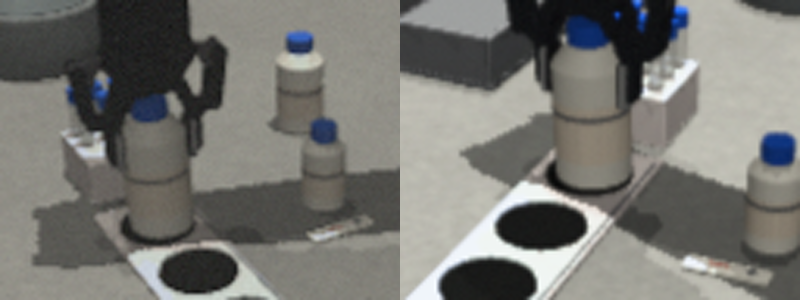

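Bottle D is sitting on the pad nearest the rack. I'll release it, lift, and look at bottle C with the wrist camera.

Scaled: -20.7 cm is -0.69, -10.1 cm is -0.3367.

Call:
servo_tool([
  [0,0,0,0],
  [0,0,0,0],
  [0,0,0,0],
  [0,0,0,0],
  [0,0,0,0],
  [0,0,0.0333,0],
  [0,0,0.1,0],
  [0,0,0.2,0],
  [0,0,0.3333,0],
  [0,0,0.4667,0],
  [0,0,0.5333,0],
  [-0.1333,-0.0667,0.5333,0],
  [-0.2667,-0.1333,0.5333,0],
  [-0.4,-0.2,0.5333,0],
  [-0.5333,-0.2667,0.5333,0],
  [-0.69,-0.3367,0.5333,0],
  [-0.69,-0.3367,0.5333,0],
  [-0.69,-0.3367,0.5333,0],
  [-0.69,-0.3367,0.5333,0],
], claw=0)

```text
time: 6.33
ee_pos: [0.4093, -0.2506, 0.2306]
tcp_rot: [179.9, 0.1, 89.9]
wrist_force: [0.7, -0.2, 0.5]
opening: 0.0851
grasp_force: 0.0
```

```bash
python3 - <<'E'
from h import *
o=get_obs(); print(o['ee_pos'],o['tcp_rot'])
cv2.imwrite("pics/w2.png",cv2.resize(camera("wrist")[:,:,::-1],(800,600),interpolation=cv2.INTER_CUBIC))
E
```

```text
[ 0.4093129  -0.25055863  0.2306008 ] [1.79894236e+02 5.73066580e-02 8.98750897e+01]
```

View pics/w2.png

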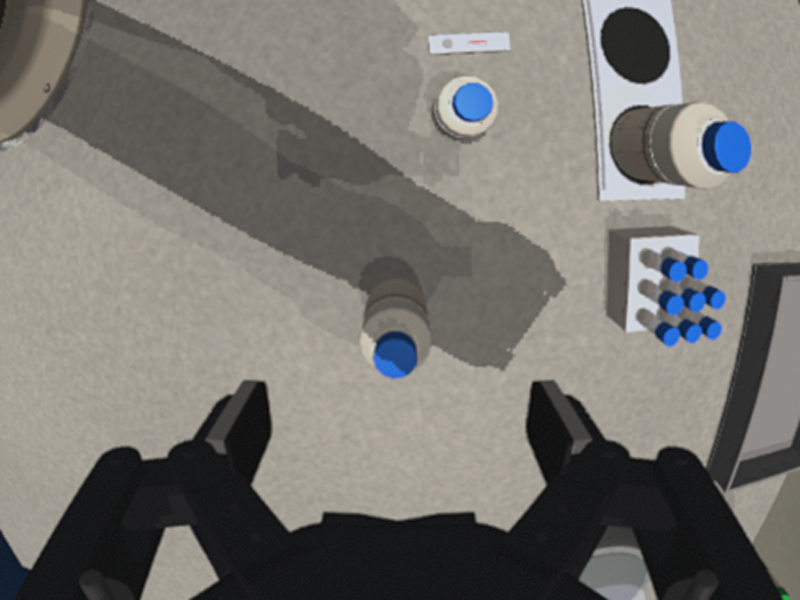

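The wrist picture shows C's cap at (395,354), B's cap at (474,101), D's cap at (728,147), and the rack undisturbed at (662,280).

```bash
python3 - <<'E'
from h import *
np.set_printoptions(precision=4,suppress=True)
W=([.4093,-.2506,.2306],[179.894,.057,89.875]);W0=([.549834,0,.230749],[-179.943,0,90])
c=ray('wrist',(395,354),W); print('C',atz(c,.104),tri([c,ray('side',(573,196)),ray('scene',(384,207))]))
b=ray('wrist',(474,101),W); print('B',atz(b,.084),tri([b,ray('wrist',(281,444),W0)]))
print('D',atz(ray('wrist',(728,147),W),.135))
E
```

```text
C [ 0.4064 -0.2944  0.104 ] (array([ 0.4064, -0.2971,  0.1005]), np.float64(0.002415622794677219))
B [ 0.4551 -0.1371  0.084 ] (array([ 0.4562, -0.1362,  0.0768]), np.float64(0.00010340873545122083))
D [ 0.6073 -0.1522  0.135 ]
```

Scaled: -18.9 cm is -0.63, -4.4 cm is -0.1467.

Call:
servo_tool([
  [-0.01,-0.0833,0,0],
  [-0.01,-0.1467,0,0],
  [-0.01,-0.1467,0,0],
  [-0.01,-0.1467,-0.1,0],
  [-0.01,-0.1467,-0.2,0],
  [-0.01,-0.1467,-0.3,0],
  [-0.01,-0.1467,-0.4,0],
  [-0.01,-0.1467,-0.5,0],
  [-0.01,-0.1467,-0.5833,0],
  [-0.01,-0.1467,-0.63,0],
  [-0.01,-0.1467,-0.63,0],
  [-0.01,-0.1467,-0.63,0],
])

```text
time: 7.38
ee_pos: [0.4074, -0.2931, 0.04]
tcp_rot: [-179.9, -0.1, 90.1]
wrist_force: [0.5, 0.8, 0.2]
opening: 0.0852
grasp_force: 0.0
```

Call:
servo_tool([
  [0,0,0,0],
  [0,0,0,0],
  [0,0,0,0],
  [0,0,0,0],
  [0,0,0,0],
  [0,0,0,0],
  [0,0,0,0],
  [0,0,0,0],
  [0,0,0,0],
  [0,0,0,0],
], claw=1, force=50)

```text
time: 8.22
ee_pos: [0.4077, -0.2944, 0.0418]
tcp_rot: [179.9, 0.1, 90.0]
wrist_force: [-0.5, 1.6, 6.0]
opening: 0.0493
grasp_force: 52.2
```

Scaled: 23.2 cm is 0.7733, 20.2 cm is 0.6733.

Call:
servo_tool([
  [0,0,0.0333,0],
  [0,0,0.1,0],
  [0,0,0.2,0],
  [0,0,0.3,0],
  [0,0,0.4333,0],
  [0.03,0.0333,0.4667,0],
  [0.1,0.1167,0.5,0],
  [0.1833,0.2133,0.5,0],
  [0.2667,0.3067,0.5,0],
  [0.35,0.4033,0.5,0],
  [0.4333,0.5,0.5,0],
  [0.5167,0.5933,0.5,0],
  [0.6,0.69,0.5,0],
  [0.6533,0.75,0.5,0],
  [0.6733,0.7733,0.5,0],
  [0.6733,0.7733,0.5,0],
  [0.6733,0.7733,0.5,0],
])

```text
time: 9.63
ee_pos: [0.6087, -0.0621, 0.1904]
tcp_rot: [-180.0, 0.0, 90.0]
wrist_force: [-0.4, -1.0, -1.4]
opening: 0.0495
grasp_force: 52.4
```

Scaled: -14 cm is -0.4667, -13.8 cm is -0.46.

Call:
servo_tool([
  [0,0,-0.1,0],
  [0,0,-0.2,0],
  [0,0,-0.3,0],
  [0,0,-0.3833,0],
  [0,0,-0.4333,0],
  [0,0,-0.4533,0],
  [0,0,-0.4533,0],
  [0,0,-0.46,0],
  [0,0,-0.4667,0],
  [0,0,-0.4667,0],
  [0,0,-0.4667,0],
])

```text
time: 10.55
ee_pos: [0.6094, -0.0621, 0.0513]
tcp_rot: [179.9, 0.0, 90.0]
wrist_force: [0.3, 0.2, -1.2]
opening: 0.0494
grasp_force: 52.4
```

Nearly in contact, so I'll lower 1 mm, release, then go up and over to B, stopping at a hover to look.

Scaled: -0.1 cm is -0.0033.

Call:
servo_tool([
  [0,0,-0.0033,0],
  [0,0,-0.0033,0],
  [0,0,-0.0033,0],
])

```text
time: 10.8
ee_pos: [0.6095, -0.0621, 0.0508]
tcp_rot: [179.9, 0.0, 90.0]
wrist_force: [-2.0, 0.2, 5.8]
opening: 0.0495
grasp_force: 53.1
```

Scaled: 18 cm is 0.6, 14 cm is 0.4667.

Call:
servo_tool([
  [0,0,0,0],
  [0,0,0,0],
  [0,0,0,0],
  [0,0,0,0],
  [0,0,0,0],
  [0,0,0.0333,0],
  [0,0,0.1,0],
  [0,0,0.2,0],
  [0,0,0.3333,0],
  [0,0,0.4667,0],
  [0,0,0.6,0],
  [-0.1333,-0.0333,0.6,0],
  [-0.2667,-0.0667,0.6,0],
  [-0.2667,-0.0667,0.6,0],
  [-0.2667,-0.0667,0.6,0],
  [-0.2667,-0.0667,0.6,0],
], claw=0)

```text
time: 12.13
ee_pos: [0.5292, -0.0821, 0.2302]
tcp_rot: [179.9, 0.0, 90.0]
wrist_force: [1.0, -1.0, 1.0]
opening: 0.0849
grasp_force: 0.0
```

```bash
python3 - <<'E'
from h import *
o=get_obs(); print(o['ee_pos'],o['tcp_rot'])
cv2.imwrite("pics/w3.png",cv2.resize(camera("wrist")[:,:,::-1],(800,600),interpolation=cv2.INTER_CUBIC))
E
```

```text
[ 0.52922388 -0.08207743  0.23015948] [1.79908252e+02 8.40958156e-03 8.99794874e+01]
```

View pics/w3.png

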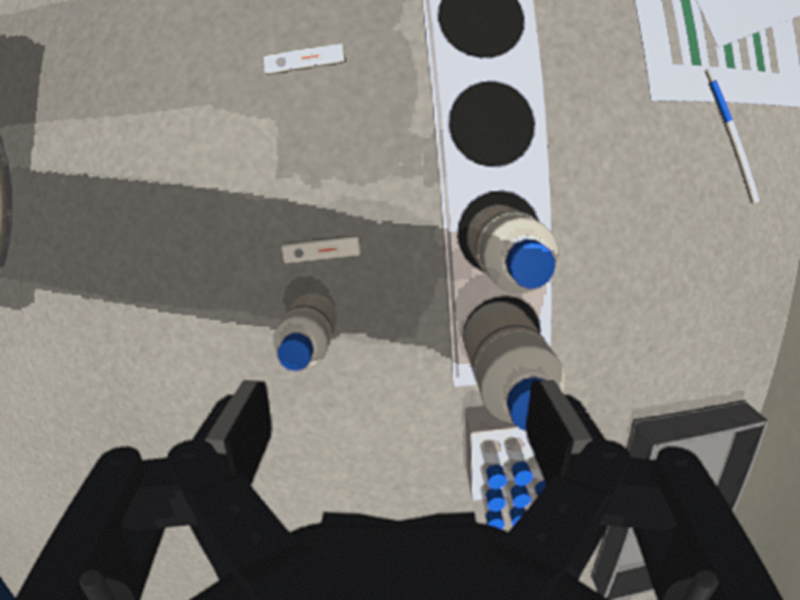

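Wrist view: C's cap is at (531,264) and D's cap at about (533,404), partly behind the finger. Both bottles stand on their pads. B's cap is at (295,352), and pad 3 is at (492,124).

```bash
python3 - <<'E'
from h import *
np.set_printoptions(precision=4,suppress=True)
W=([.5292,-.0821,.2302],[179.908,.008,89.98])
for k,u,z in (('B',(295,352),.084),('C',(531,264),.113),('D',(533,404),.135),('pad3',(492,124),.009)): print(k,atz(ray('wrist',u,W),z))
E
```

```text
B [ 0.4572 -0.1338  0.084 ]
C [ 0.6066 -0.0646  0.113 ]
D [ 0.6102 -0.1461  0.135 ]
pad3 [0.6012 0.0231 0.009 ]
```

Scaled: -20.7 cm is -0.69, -7.2 cm is -0.24.

Call:
servo_tool([
  [-0.0833,-0.06,0,0],
  [-0.1667,-0.12,0,0],
  [-0.24,-0.1733,0,0],
  [-0.24,-0.1733,0,0],
  [-0.24,-0.1733,-0.1,0],
  [-0.24,-0.1733,-0.2,0],
  [-0.24,-0.1733,-0.3,0],
  [-0.24,-0.1733,-0.4,0],
  [-0.24,-0.1733,-0.5,0],
  [-0.24,-0.1733,-0.6,0],
  [-0.24,-0.1733,-0.6667,0],
  [-0.24,-0.1733,-0.69,0],
  [-0.24,-0.1733,-0.69,0],
  [-0.24,-0.1733,-0.69,0],
])

```text
time: 13.35
ee_pos: [0.4579, -0.134, 0.0231]
tcp_rot: [180.0, 0.0, 90.0]
wrist_force: [0.1, 0.9, 0.8]
opening: 0.0852
grasp_force: 0.0
```

Call:
servo_tool([
  [0,0,0,0],
  [0,0,0,0],
  [0,0,0,0],
  [0,0,0,0],
  [0,0,0,0],
  [0,0,0,0],
  [0,0,0,0],
  [0,0,0,0],
  [0,0,0,0],
  [0,0,0,0],
  [0,0,0,0],
  [0,0,0,0],
], claw=1, force=40)

```text
time: 14.35
ee_pos: [0.4577, -0.1342, 0.0234]
tcp_rot: [179.9, 0.0, 90.0]
wrist_force: [-0.6, 0.4, 6.2]
opening: 0.0411
grasp_force: 40.6
```

Scaled: 16 cm is 0.5333, 15.8 cm is 0.5267.

Call:
servo_tool([
  [0,0,0.0333,0],
  [0,0,0.1,0],
  [0,0,0.2,0],
  [0,0,0.3,0],
  [0,0,0.4333,0],
  [0.0467,0.0533,0.5,0],
  [0.12,0.1333,0.5333,0],
  [0.2,0.22,0.5333,0],
  [0.28,0.3067,0.5333,0],
  [0.36,0.3967,0.5333,0],
  [0.4333,0.4767,0.5333,0],
  [0.48,0.5267,0.5333,0],
  [0.48,0.5267,0.5333,0],
  [0.48,0.5267,0.5333,0],
])

```text
time: 15.52
ee_pos: [0.6011, 0.0248, 0.1821]
tcp_rot: [-179.9, 0.0, 90.1]
wrist_force: [-0.1, -0.2, -1.2]
opening: 0.0411
grasp_force: 40.7
```

Scaled: -15 cm is -0.5, -14.8 cm is -0.4933.

Call:
servo_tool([
  [0,0,-0.1,0],
  [0,0,-0.2,0],
  [0,0,-0.3,0],
  [0,0,-0.4,0],
  [0,0,-0.46,0],
  [0,0,-0.4833,0],
  [0,0,-0.4867,0],
  [0,0,-0.4933,0],
  [0,0,-0.5,0],
  [0,0,-0.5,0],
  [0,0,-0.5,0],
])

```text
time: 16.43
ee_pos: [0.6016, 0.024, 0.0334]
tcp_rot: [179.9, -0.0, 90.0]
wrist_force: [0.1, 0.3, -0.2]
opening: 0.041
grasp_force: 40.7
```

Scaled: -0.2 cm is -0.0067, -0.1 cm is -0.0033.

Call:
servo_tool([
  [0,0,-0.0033,0],
  [0,0,-0.0067,0],
  [0,0,-0.0067,0],
  [0,0,-0.0067,0],
])

```text
time: 16.77
ee_pos: [0.6016, 0.024, 0.0325]
tcp_rot: [179.9, 0.0, 90.0]
wrist_force: [-3.5, -0.6, 11.5]
opening: 0.0408
grasp_force: 41.8
```

Scaled: 20 cm is 0.6667, 18 cm is 0.6.

Call:
servo_tool([
  [0,0,0,0],
  [0,0,0,0],
  [0,0,0,0],
  [0,0,0,0],
  [0,0,0,0],
  [0,0,0.0333,0],
  [0,0,0.1,0],
  [0,0,0.2,0],
  [0,0,0.3333,0],
  [0,0,0.4667,0],
  [0,0,0.6,0],
  [0,0,0.6667,0],
  [-0.1333,0.1333,0.6667,0],
  [-0.2,0.2333,0.6667,0],
  [-0.2667,0.3333,0.6667,0],
  [-0.2667,0.3333,0.6667,0],
  [-0.2667,0.3333,0.6667,0],
  [-0.2667,0.3333,0.6667,0],
], claw=0)

```text
time: 18.27
ee_pos: [0.5211, 0.1241, 0.231]
tcp_rot: [179.9, 0.0, 90.1]
wrist_force: [0.1, -0.5, -0.2]
opening: 0.0856
grasp_force: 0.0
```

```bash
python3 - <<'E'
from h import *
o=get_obs(); print(o['ee_pos'],o['tcp_rot'])
cv2.imwrite("pics/w4.png",cv2.resize(camera("wrist")[:,:,::-1],(800,600),interpolation=cv2.INTER_CUBIC))
E
```

```text
[0.52113166 0.12407657 0.23100571] [1.79937680e+02 3.45433062e-03 9.00603629e+01]
```

View pics/w4.png

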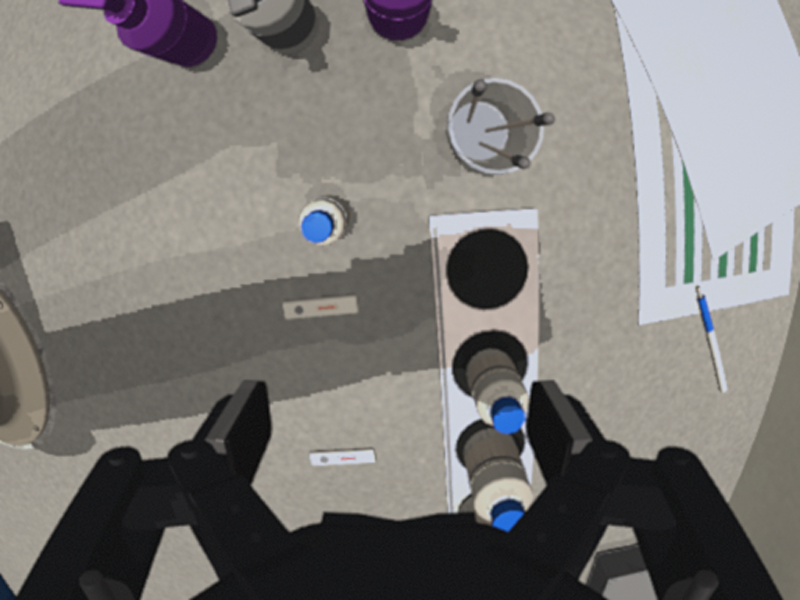

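The wrist picture shows A's cap at (317,225), pad 4 at (487,268), B's cap at (508,414), and the swab cup clear of pad 4.

```bash
python3 - <<'E'
from h import *
np.set_printoptions(precision=4,suppress=True)
W=([.5211,.1241,.2310],[179.938,.003,90.06])
for k,u,z in (('A',(317,225),.066),('B',(508,414),.093),('pad4',(487,268),.009)): print(k,atz(ray('wrist',u,W),z))
E
```

```text
A [0.4656 0.1569 0.066 ]
B [0.5991 0.0269 0.093 ]
pad4 [0.5928 0.1133 0.009 ]
```

Scaled: -21.6 cm is -0.72, -5.5 cm is -0.1833.

Call:
servo_tool([
  [-0.0833,0.05,0,0],
  [-0.1833,0.1033,0,0],
  [-0.1833,0.1033,0,0],
  [-0.1833,0.1033,-0.1,0],
  [-0.1833,0.1033,-0.2,0],
  [-0.1833,0.1033,-0.3,0],
  [-0.1833,0.1033,-0.4,0],
  [-0.1833,0.1033,-0.5,0],
  [-0.1833,0.1033,-0.6,0],
  [-0.1833,0.1033,-0.6667,0],
  [-0.1833,0.1033,-0.7067,0],
  [-0.1833,0.1033,-0.72,0],
  [-0.1833,0.1033,-0.72,0],
  [-0.1833,0.1033,-0.72,0],
])

```text
time: 19.48
ee_pos: [0.467, 0.1549, 0.0155]
tcp_rot: [179.9, -0.0, 90.0]
wrist_force: [-0.1, 0.2, 0.1]
opening: 0.0853
grasp_force: 0.0
```

Call:
servo_tool([
  [0,0,0,0],
  [0,0,0,0],
  [0,0,0,0],
  [0,0,0,0],
  [0,0,0,0],
  [0,0,0,0],
  [0,0,0,0],
  [0,0,0,0],
  [0,0,0,0],
  [0,0,0,0],
  [0,0,0,0],
  [0,0,0,0],
], claw=1, force=30)

```text
time: 20.48
ee_pos: [0.4663, 0.1552, 0.0149]
tcp_rot: [180.0, -0.0, 90.0]
wrist_force: [-0.8, 0.1, 6.5]
opening: 0.0328
grasp_force: 29.9
```

Scaled: 15 cm is 0.5, 12.8 cm is 0.4267.

Call:
servo_tool([
  [0,0,0.0333,0],
  [0,0,0.1,0],
  [0,0,0.2,0],
  [0,0,0.3,0],
  [0,-0.0333,0.4333,0],
  [0.05,-0.0833,0.5,0],
  [0.1333,-0.1433,0.5,0],
  [0.2167,-0.1433,0.5,0],
  [0.3,-0.1433,0.5,0],
  [0.3833,-0.1433,0.5,0],
  [0.4267,-0.1433,0.5,0],
  [0.4267,-0.1433,0.5,0],
  [0.4267,-0.1433,0.5,0],
])

```text
time: 21.57
ee_pos: [0.5938, 0.1119, 0.1639]
tcp_rot: [-179.9, 0.0, 90.0]
wrist_force: [-0.4, -0.3, -0.9]
opening: 0.0331
grasp_force: 30.0
```

Scaled: -14.1 cm is -0.47, -14 cm is -0.4667.

Call:
servo_tool([
  [0,0,-0.1,0],
  [0,0,-0.2,0],
  [0,0,-0.3,0],
  [0,0,-0.4,0],
  [0,0,-0.44,0],
  [0,0,-0.4533,0],
  [0,0,-0.46,0],
  [0,0,-0.4667,0],
  [0,0,-0.47,0],
  [0,0,-0.47,0],
  [0,0,-0.47,0],
])

```text
time: 22.48
ee_pos: [0.5946, 0.1121, 0.0244]
tcp_rot: [179.9, -0.0, 90.0]
wrist_force: [0.2, 0.1, -0.5]
opening: 0.0329
grasp_force: 30.0
```

Scaled: -0.1 cm is -0.0033.

Call:
servo_tool([
  [0,0,-0.0033,0],
  [0,0,-0.0033,0],
  [0,0,-0.0033,0],
])

```text
time: 22.73
ee_pos: [0.5946, 0.1121, 0.024]
tcp_rot: [179.9, -0.0, 90.0]
wrist_force: [-2.8, -0.6, 7.4]
opening: 0.0327
grasp_force: 30.8
```

Scaled: 22 cm is 0.7333, 21 cm is 0.7.

Call:
servo_tool([
  [0,0,0,0],
  [0,0,0,0],
  [0,0,0,0],
  [0,0,0,0],
  [0,0,0,0],
  [0,0,0,0],
  [0,0,0.0333,0],
  [0,0,0.1,0],
  [0,0,0.2,0],
  [0,0,0.3333,0],
  [0,0,0.4667,0],
  [0,0,0.6,0],
  [0,0,0.7,0],
  [-0.1333,-0.1333,0.7333,0],
  [-0.2,-0.2,0.7333,0],
  [-0.2667,-0.2667,0.7333,0],
  [-0.3333,-0.3333,0.7333,0],
  [-0.3333,-0.3333,0.7333,0],
  [-0.3333,-0.3333,0.7333,0],
], claw=0)

```text
time: 24.32
ee_pos: [0.4934, 0.0112, 0.2438]
tcp_rot: [179.9, -0.0, 89.9]
wrist_force: [0.6, 0.4, 0.2]
opening: 0.0854
grasp_force: 0.0
```

```bash
python3 - <<'E'
from h import *
o=get_obs(); print(o['ee_pos'],o['tcp_rot'])
cv2.imwrite("pics/w5.png",cv2.resize(camera("wrist")[:,:,::-1],(800,600),interpolation=cv2.INTER_CUBIC))
cv2.imwrite("pics/s5.png",cv2.resize(camera("scene")[96:336,120:440,::-1],(800,600),interpolation=cv2.INTER_CUBIC))
cv2.imwrite("pics/d5.png",cv2.resize(camera("side")[90:330,130:450,::-1],(800,600),interpolation=cv2.INTER_CUBIC))
E
```

```text
[0.4934403  0.01121589 0.24375772] [ 1.79875171e+02 -5.93357069e-03  8.98990077e+01]
```

View pics/w5.png

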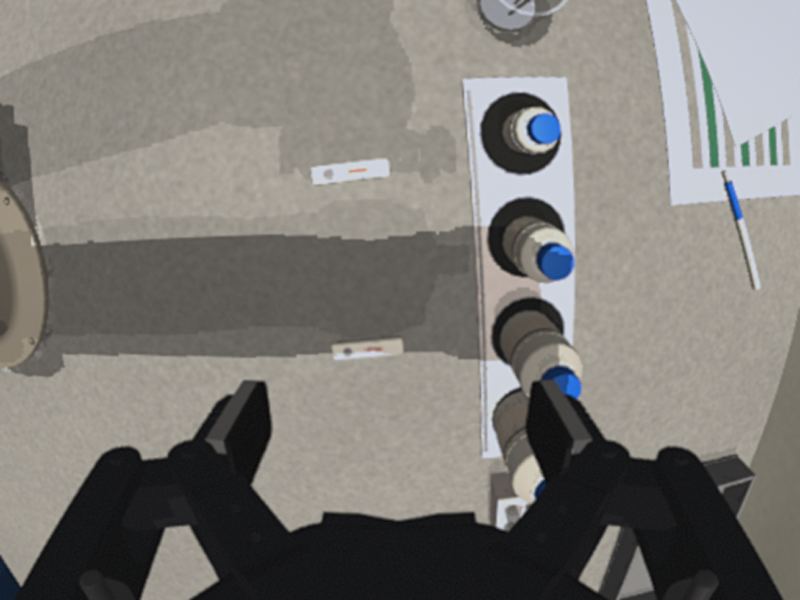

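View pics/s5.png

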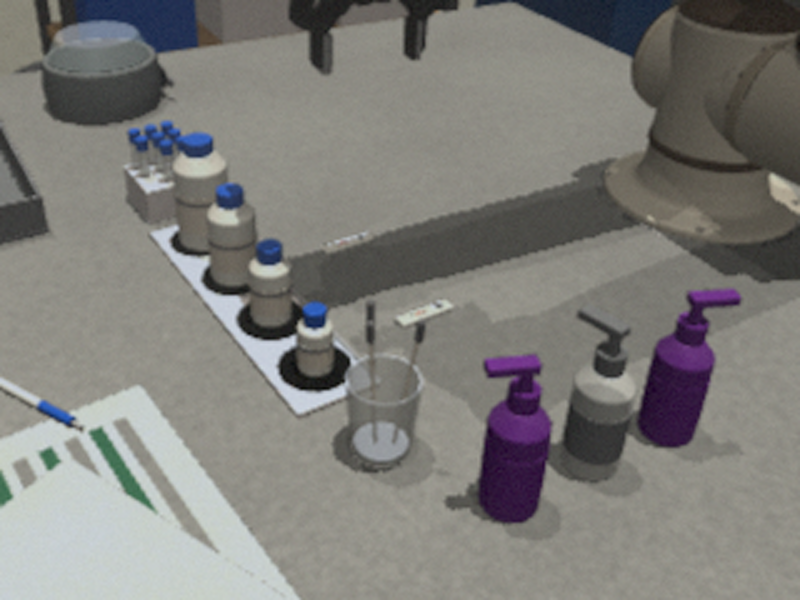

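View pics/d5.png

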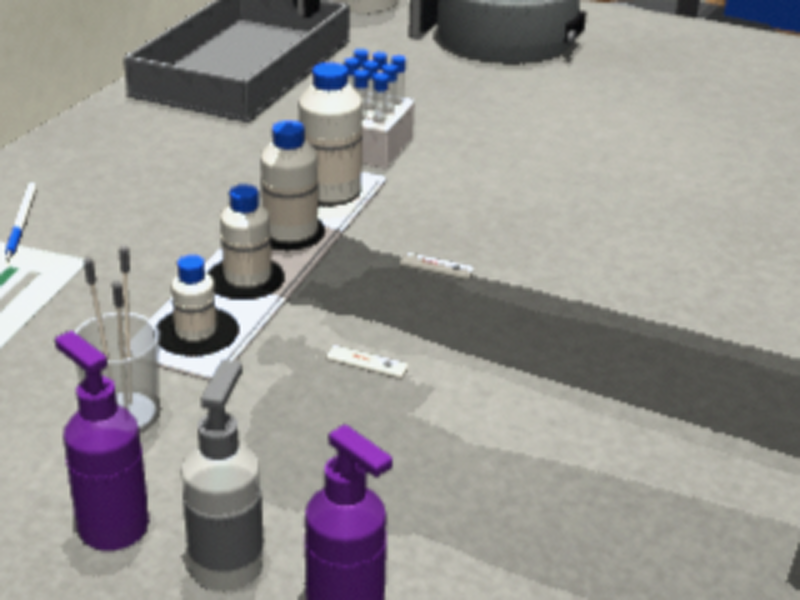

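All four stand on their pads in the right order, and the rack and pump look unmoved. D looks a little off-centre in the side view, so I'll check the offsets.

```bash
python3 - <<'E'
from h import *
np.set_printoptions(precision=4,suppress=True)
f=lambda n,u:ray(n,np.array(u)/2.5+((120,96) if n=='scene' else (130,90)),s=1)
pads=dict(D=(.6176,-.1495),C=(.6092,-.0622),B=(.6014,.0247),A=(.5938,.1117))
for k,s,d in (('D',(199,142),(331,71)),('C',(231,191),(288,128)),('B',(269,246),(244,191)),('A',(314,311),(191,263))):
    p,e=tri([f('scene',s),f('side',d)]); print(k,p,e,'off mm',1000*(p[:2]-pads[k]))
# mid of body silhouette (left/right edges half way up) as check of D
for z,s,d in ((.055,(201,205),(332,145)),): print(atz(f('scene',s),z),atz(f('side',d),z),tri([f('scene',s),f('side',d)]))
E
```

```text
D [ 0.6112 -0.1534  0.1304] 0.0026083317632536935 off mm [-6.4405 -3.885 ]
C [ 0.6069 -0.0667  0.1107] 0.0018249918297192072 off mm [-2.3316 -4.4954]
B [0.6001 0.0186 0.0904] 0.0015886490064225254 off mm [-1.3053 -6.0832]
A [0.5937 0.1093 0.0707] 0.0016168499642916047 off mm [-0.1133 -2.4128]
[ 0.617  -0.1438  0.055 ] [ 0.6116 -0.1569  0.055 ] (array([ 0.6133, -0.1581,  0.0505]), np.float64(0.0033062956449408138))
```

All the offsets are about 7 mm or less, inside the 14 mm tolerance, so I'm handing in.

```bash
python3 -c "
from workcell import *
print(job_done())"
```

```text
the job is handed in; nothing more can be done
None
```

I set all four bottles upright on their pads, largest nearest the tube rack and smallest farthest from it, each within about 7 mm of its pad's centre by camera; the rack and pump bottle look unmoved, and the job is handed in (no verdict was returned).

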